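# Balance a bronze rosette on the turntable dome and draw the index pin

## Task

Balance the bronze rosette upright on the crown of the white plaster dome on the turntable, and let go of it. Then take the red knob of the turntable's sprung index pin, pull it all the way up so the pin is clear of its hole in the plate, and finish while still holding it there, so that I can turn the table; the rosette must stay balanced, and the two other castings and the wax tin must be left where they are.

Things in the scene. Friction and masses are not known exactly. Their poses are not given: they have to be found in the camera images.
- rosette: Loose bronze rosette, 0.25 to 0.5 kg, round about z: flat brown disc 64 mm across, 10 mm thick, with a polished rose bud 36 mm across on top, to grip by; the bud's sides are upright from 16 to 34 mm above the underside; 45 mm high overall, centre of mass about 15 mm up. Starts upright on the board. Origin: centre of the flat underside; z up through the bud.
- board: Fixed plywood board 300 mm (its x) by 130 mm (its y) by 12 mm thick, lying on the table; the rosette stands near its middle, a figure near each end in its x. Origin: centre of its underside.
- turntable: Fixed turntable (does not turn here; only its place and yaw vary): aluminium plate of radius 100 mm, top 50 mm above the table, white dome at its centre. On its -x side a blue bracket, top 88 mm above the table, 44 mm wide in y, reaches over the rim from 143 to 70 mm from the centre; it carries the index pin 88 mm from the centre. Origin: centre of the underside, z up.
- dome: Fixed white plaster hemisphere of radius 60 mm on the turntable plate. Origin: its sphere centre, 50 mm above the table; z up.
- dome_top (a point): The crown (highest point) of the plaster dome, 110 mm above the table, where the rosette's underside is to rest.
- knob (a point): Centre of the red ribbed cylindrical knob, 28 mm in diameter and 36 mm high, on top of the index pin: 114 mm above the table when the pin is seated (knob from 96 to 132 mm, its underside 8 mm over the bracket). It moves straight up and down with the pin.
- index_pin (a joint): Travel of the sprung index pin in m: 0 = seated (tip 15 mm deep in its hole in the plate), growing as the knob is pulled straight up; the tip leaves the hole at 0.015, the stop (fully back) is at 0.030. The spring pulls down with 7 N seated, 13 N at the stop, plus 1.2 N of weight; it snaps back if let go.
- figure_a: Bystander: small loose brown bronze figure, 42 mm in diameter at the foot, 70 mm high, at the +x end of the board. Origin: centre of its underside.
- figure_b: Bystander: the same kind of figure at the -x end of the board. Origin: centre of its underside.
- wax_tin: Bystander: loose steel tin, 60 mm in diameter, 50 mm high, standing on the table beyond the work. Origin: centre of its underside.

How it is judged:
By the outcome, as a careful person would: the job done as asked, in the order asked, and still so for the second after the job is handed in, while the arm keeps its last pose, push and grip.
It also fails if it takes over 51 s, if anything falls off the work surface, if the arm or the gripper's body presses on something with over 40 N, if the wrist force passes 120 N, or if a joint passes its speed limit or range.

## Robot

A 6-joint arm with a two-finger parallel gripper is mounted at the origin on the work surface. World frame = base frame: x ahead of the robot, y to its left, z up, the work surface at z = 0. Lengths are in m, angles in rad, forces in N, time in s.
With the tool pointing down it reaches from about 0.375 to 0.975 m from the base axis. Payload 3.8 kg.
Tool frame: the origin (TCP) lies at the very end of the fingers, on their centre line; the grasp point (between the pads) lies bot.hold_point_z behind it (bot.hold_point_z is the distance from the TCP to the grasp point, in m); z points along the fingers, y is the line along which they close (so a half turn about z gives the same grasp; the last joint's range is limited). The gripper opens to 85 mm and grips with 20 to 120 N. Pads are 22 mm wide; open, the fingers measure 114 mm over their backs; the gripper's body (76 mm by 85 mm) begins 54 mm behind the grasp point. The pads swing forward as they close: fully open they stand 13 mm farther back than shut.
Start: joints at [1.226, 0.264, 1.604, -0, 1.274, -0.037], TCP at [0.204, 0.643, 0.231] pointing down, gripper open.
Joint ranges: [-2.63, 2.63], [-0.94, 2.18], [0.31, 2.57], [-1.31, 4.45], [0, 2.66], [-2.55, 2.55]. Speed limits (rad/s): [2.57, 2.57, 3.14, 3.14, 3.14, 3.14].

## Interface

Orientations are given as a rotation vector (axis times angle).
In Python, from workcell import bot, imaging gives the robot as it stands (bot), with the cameras (imaging).
- The arm moves only by the shell command python3 jog.py FILE [OPENING] [FORCE], which reads ROWS from the file FILE. ROWS is one flat JSON list of numbers that holds 1 to 5 rows one after another, with no inner brackets; each row has 4 numbers: dx, dy, dz in m, then a turn about the tool's z in rad; each row shifts and turns the commanded pose from where the row before left it, along the tool's axes as they then stand; what a row does not reach is not made up. A row lasts 1/8 s, in which the tool goes at most 0.0625 m and 0.188 rad, less where a joint would pass 70% of its speed; a pose out of reach is approached as far as the arm can. OPENING is the opening from 0.0 (shut) to 1.0 (fully open), set as the command begins (- or left out keeps the last). The fingers move at their own pace and stop on an object; FORCE is the grip in N (left out, the last holds). Time passes only in rows, so rows that do not move let the fingers close. It prints the time, the measured TCP pose, the force, the opening and the grip force at its end. Input that does not fit is refused with a message, and nothing moves.
- bot.read_state(): the state, without advancing time (a new reading comes with each control period).
- imaging.read_camera(name): name is "scene" or "side" or "wrist"; returns the picture (420x560x3 uint8, red, green, blue); there is no depth.
- imaging.camera_info(name): a dict with "intrinsics" (3x3 intrinsics, pixels), "k1" (the pictures are not rectified: a ray, as slopes to the right and down, at radius r is drawn at 1 + k1 r^2 times it, then the intrinsics apply), "extrinsics" (4x4, takes a point from camera to world coordinates). Camera axes: x right, y down, z forward; pixel columns grow to the right and rows downward; lengths in m; the calibration is good to about 2 mm. A picture is of the moment at which its call begins: read the wrist's pose just before it. camera_info takes no time and is no camera call; for the wrist camera it gives the pose at the moment of the call.
- bot.finish_job(): hands the job in; it is judged then, once.
The state is a dict: "time": time; "q": joint angles; "joint_vel": joint speeds; "joint_torque": joint torques, N m; "tool_pos": TCP position; "tcp_rot": TCP orientation; "wrist_force": force on the tool from outside, world axes, zero at the start; "torque": the same for the moment, N m; "width": opening from 0.0 (shut) to 1.0 (fully open); "grip_force": force on a finger pad.
Only numpy, scipy, OpenCV 4.12 (cv2) and the standard library are available. Lean on these libraries where they do the work, as an engineer would, in place of code of your own. Each camera call takes 0.05 s, during which the arm holds its last target. There are 200 camera calls.

## Working session

There is one attempt and no reset: what is moved stays moved. The work goes in short steps, Python scripts to look and compute and a shell command to move; the robot and the scene stay as the last step left them, time stands still between calls to the robot, and variables do not carry over. Pictures are saved under pics/ and viewed, at most 10 in all, crops included, and the job is handed in when it is done.

```bash
ls; mkdir -p pics
cat > h.py <<'E'
import numpy as np, cv2
from workcell import bot, imaging
def snap(n,f):
    i=imaging.camera_info(n); im=imaging.read_camera(n); cv2.imwrite('pics/'+f,im[:,:,::-1]); return i
def ray(i,u,v):
    K=np.array(i['intrinsics']);k=i['k1'];T=np.array(i['extrinsics'])
    d=np.array([(u-K[0,2])/K[0,0],(v-K[1,2])/K[1,1]]);s=d.copy()
    for _ in range(30): s=d/(1+k*(s@s))
    return T[:3,3],T[:3,:3]@np.array([s[0],s[1],1])
def tri(obs):
    A=np.zeros((3,3));b=np.zeros(3);R=[]
    for i,u,v in obs:
        o,d=ray(i,u,v);d=d/np.linalg.norm(d);P=np.eye(3)-np.outer(d,d);A+=P;b+=P@o;R.append((o,P))
    x=np.linalg.solve(A,b);return x,[round(float(np.linalg.norm(P@(x-o))),4) for o,P in R]
def atz(i,u,v,z):
    o,d=ray(i,u,v);return o+d*(z-o[2])/d[2]
def proj(i,p):
    T=np.linalg.inv(np.array(i['extrinsics']));c=T[:3,:3]@p+T[:3,3];s=c[:2]/c[2];s=s*(1+i['k1']*(s@s));K=np.array(i['intrinsics']);return K[0,0]*s[0]+K[0,2],K[1,1]*s[1]+K[1,2]
E
python3 - <<'E'
from h import *
a=snap('scene','s0.png');b=snap('side','d0.png');w=snap('wrist','w0.png')
for i in(a,b,w):print(np.round(i['extrinsics'],3).tolist(),np.round(i['intrinsics'],1).tolist(),i['k1'])
S=[cv2.imread('pics/%s0.png'%c) for c in 'sdw'];cv2.imwrite('pics/all.png',cv2.resize(np.hstack(S[:2]),(800,300)))
print(bot.hold_point_z,bot.read_state())
E
```

```text
jog.py
pics
workcell.py
[[-0.606, 0.407, -0.684, 1.149], [0.796, 0.324, -0.512, 0.381], [0.013, -0.854, -0.52, 0.515], [0.0, 0.0, 0.0, 1.0]] [[430.9, 0.0, 280.9], [0.0, 430.9, 212.5], [0.0, 0.0, 1.0]] -0.12023828027066173
[[-0.96, -0.184, 0.21, 0.414], [-0.279, 0.621, -0.733, 0.699], [0.005, -0.762, -0.648, 0.727], [0.0, 0.0, 0.0, 1.0]] [[471.1, 0.0, 286.2], [0.0, 471.1, 201.0], [0.0, 0.0, 1.0]] -0.12366248752004963
[[0.302, 0.909, 0.287, 0.131], [0.953, -0.287, -0.092, 0.667], [-0.001, 0.301, -0.954, 0.373], [0.0, 0.0, 0.0, 1.0]] [[320.9, 0.0, 274.0], [0.0, 320.9, 205.5], [0.0, 0.0, 1.0]] -0.05564814051833906
0.0187 {'time': 0.15, 'q': array([ 1.22608091e+00,  2.64619686e-01,  1.60507683e+00, -2.53882754e-05,
        1.27373159e+00, -3.69117711e-02]), 'joint_vel': array([-0.00034708, -0.00167473, -0.00418686, -0.00017548,  0.00124035,
        0.00069495]), 'joint_torque': array([-3.35447448e-04, -5.15908384e+01, -3.67959630e+01, -2.93037692e-05,
        8.09679186e-03,  7.73841953e-05]), 'tool_pos': array([0.2043214 , 0.64271834, 0.23021245]), 'tcp_rot': array([-4.81528959e-01, -3.10414059e+00,  2.83773709e-03]), 'wrist_force': array([-0.44823683,  0.4665086 ,  0.11473207]), 'torque': array([ 0.03466208,  0.01530479, -0.00445168]), 'grip_force': 0.0, 'width': 1.003070605871323}
```

View pics/s0.png

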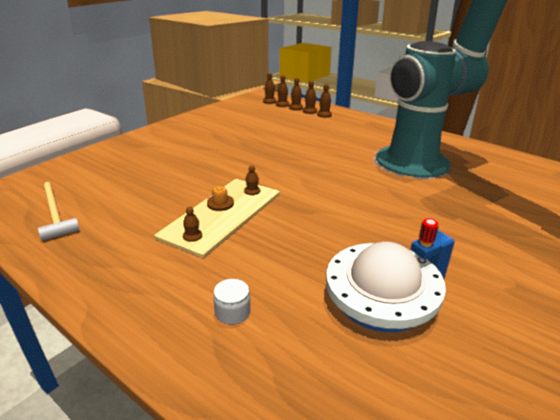

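View pics/d0.png

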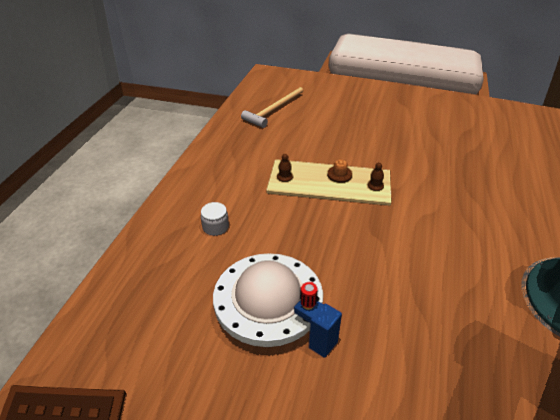

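The scene view shows the rosette at about (220,197), knob at (429,232) and dome at (387,272). The side view shows them at (340,170), (309,295) and (267,290). I'll enlarge these areas.

Run:
```python
from h import *
s=cv2.imread('pics/s0.png');d=cv2.imread('pics/d0.png')
def c(im,x,y,w,h):
    o=cv2.resize(im[y:y+h,x:x+w],(400,300),interpolation=cv2.INTER_CUBIC)
    for k in range(0,w,10): cv2.line(o,(k*400//w,0),(k*400//w,6 if k%50 else 14),(0,255,0),1)
    for k in range(0,h,10): cv2.line(o,(0,k*300//h),(6 if k%50 else 14,k*300//h),(0,255,0),1)
    return o
cv2.imwrite('pics/c0.png',np.vstack([np.hstack([c(s,180,150,100,75),c(s,320,200,140,105)]),np.hstack([c(d,290,140,100,75),c(d,210,250,140,105)])]))
```

```text
(no output)
```

View pics/c0.png

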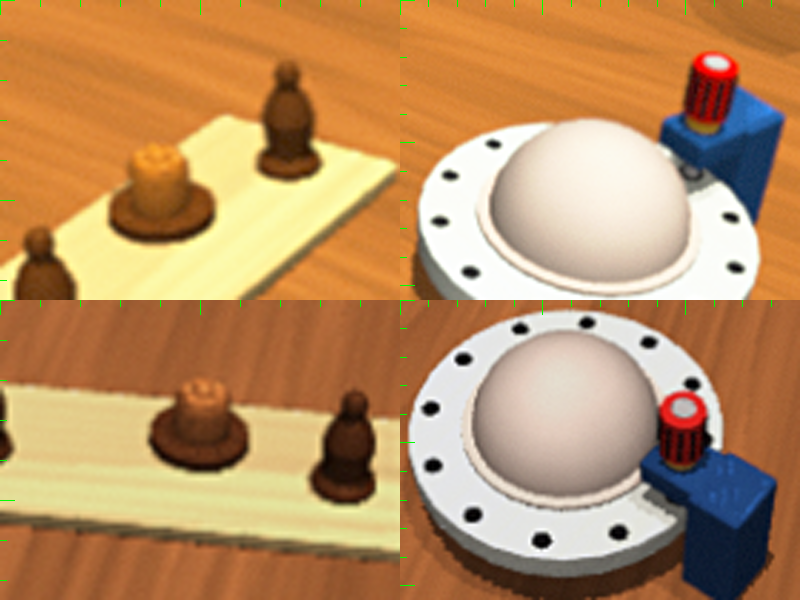

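The crops show the rosette's disc centred near (220.4,202.5) in scene and (339.9,174.1) in side. The knob top is at (430.3,222.0) and (309.4,287.8), and the dome's outline centre at (386.5,276.3) and (268.1,292.7).

Run:
```python
from h import *
a=imaging.camera_info('scene');b=imaging.camera_info('side')
for n,p,q in [('disc',(220.4,202.5),(339.9,174.1)),('budtop',(219.8,189.5),(341,162.5)),('knobtop',(430.3,222),(309.4,287.8)),('dome',(386.5,276.3),(268.1,292.7)),('figA?',(251.5,168.5),(377,165)),('tin',(232,289),(214.5,211.5))]:
    print(n,*[np.round(t,4) for t in tri([(a,*p),(b,*q)])])
w=imaging.camera_info('wrist');s=bot.read_state()
print(cv2.Rodrigues(s['tcp_rot'])[0].round(3).tolist())
```

```text
disc [ 0.5446 -0.2456  0.0159] [0.0008 0.0008]
budtop [ 0.5447 -0.2451  0.051 ] [0. 0.]
knobtop [0.5111 0.2204 0.131 ] [0.0006 0.0006]
dome [0.5929 0.1896 0.0517] [0. 0.]
figA? [ 0.4561 -0.2256  0.076 ] [0.0003 0.0003]
tin [0.7741 0.0059 0.0481] [0.0019 0.0019]
[[-0.953, 0.303, -0.001], [0.303, 0.953, -0.002], [0.0, -0.002, -1.0]]
```

View pics/w0.png

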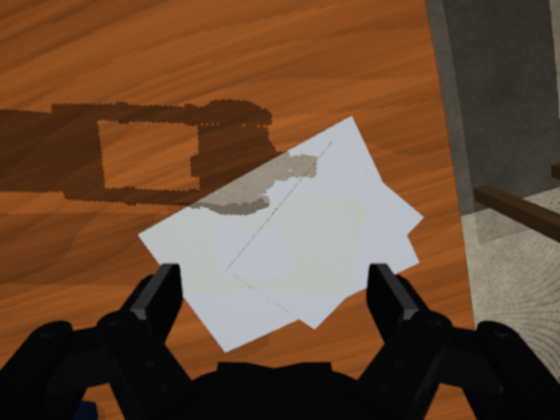

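The wrist view shows only papers on the table and the open fingers, nothing useful for this job. The triangulation is consistent: the knob is 87 mm from the dome axis. I'll move towards the rosette.

```bash
cat >> h.py <<'E'
def need(p):
    s=bot.read_state();R=cv2.Rodrigues(s['tcp_rot'])[0];d=R.T@(np.array(p)-s['tool_pos'])
    print('t',round(s['time'],2),'tcp',s['tool_pos'].round(4),'y',R[:,1].round(3),'z',R[:,2].round(4),'need',d.round(4),'F',s['wrist_force'].round(1),'w',round(s['width'],3),'g',round(s['grip_force'],1))
E
echo '[-0.041, -0.044, 0, 0, -0.041, -0.044, 0, 0, -0.041, -0.044, 0, 0, -0.041, -0.044, 0, 0, -0.041, -0.044, 0, 0]' > mv.in && python3 jog.py mv.in 0.75
echo '[-0.041, -0.044, 0, 0, -0.041, -0.044, 0, 0, -0.041, -0.044, 0, 0, -0.041, -0.044, 0, 0, -0.041, -0.044, 0, 0]' > mv.in && python3 jog.py mv.in
python3 -c "
from h import *
need([0.5447,-0.2453,0.14])"
```

```text
time: 0.78
tool_pos: [0.3336, 0.3696, 0.231]
tcp_rot: [0.481, 3.104, -0.0]
wrist_force: [1.3, -0.6, -0.2]
width: 0.751
grip_force: 0.0
time: 1.4
tool_pos: [0.4623, 0.0979, 0.2313]
tcp_rot: [0.482, 3.104, 0.0]
wrist_force: [0.8, 0.3, -0.7]
width: 0.754
grip_force: 0.0
t 1.4 tcp [0.4623 0.0979 0.2313] y [0.303 0.953 0.   ] z [ 5.e-04  2.e-04 -1.e+00] need [-0.1824 -0.3021  0.0913] F [ 0.8  0.3 -0.7] w 0.754 g 0.0
```

```bash
echo '[-0.026, -0.043, 0.008, 0, -0.026, -0.043, 0.008, 0, -0.026, -0.043, 0.008, 0, -0.026, -0.043, 0.008, 0, -0.026, -0.043, 0.008, 0]' > mv.in && python3 jog.py mv.in >/dev/null
echo '[-0.026, -0.043, 0.008, 0, -0.026, -0.044, 0.008, 0, 0, 0, 0, 0, 0, 0, 0, 0]' > mv.in && python3 jog.py mv.in
python3 -c "
from h import *
need([0.5447,-0.2453,0.022])
i=snap('wrist','w1.png');a=snap('scene','s1.png')
print(proj(i,np.array([0.5447,-0.2453,0.057])),proj(i,np.array([0.5447,-0.2453,0.022])))"
```

```text
time: 2.52
tool_pos: [0.5434, -0.2429, 0.1747]
tcp_rot: [-0.483, -3.103, -0.001]
wrist_force: [0.3, 1.0, -0.5]
width: 0.754
grip_force: 0.0
t 2.52 tcp [ 0.5434 -0.2429  0.1747] y [0.304 0.953 0.001] z [-0.0012  0.0011 -1.    ] need [-0.0022 -0.002   0.1527] F [ 0.3  1.  -0.5] w 0.754 g 0.0
(np.float64(270.0243661499667), np.float64(202.44266126613408)) (np.float64(270.39645035992464), np.float64(191.78188828383205))
```

View pics/w1.png

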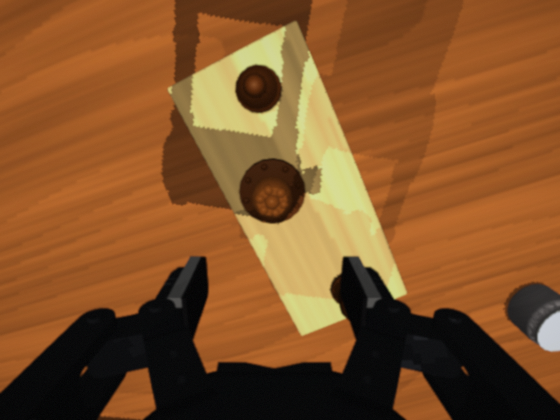

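The bud top is at (273,202) against a predicted (270,202). One figure is at (258,88), and the other is at about (343,290), partly behind the right finger. I'll check clearance to that one.

```bash
python3 -c "
from h import *
a=imaging.camera_info('scene');b=imaging.camera_info('side');i=imaging.camera_info('wrist')
x,r=tri([(a,189.5,210),(b,285,157)]);print(x.round(4),r)
for p in ([.456,-.2256,.012],[*x[:2],.012]):
    print(proj(i,np.array(p)));d=np.array(p)-[.5447,-.2453,.012];R=cv2.Rodrigues(bot.read_state()['tcp_rot'])[0];print('tool-frame offset',(R.T@d).round(3))
# disc/bud from wrist + fixed cams
print(tri([(i,273,202),(a,219.8,189.5),(b,341,162.5)]),atz(i,272.5,190.5,.017).round(4))
"
```

```text
[ 0.6748 -0.1995  0.0736] [0.0014, 0.0014]
(np.float64(260.6132756809296), np.float64(92.22133272647024))
tool-frame offset [ 0.091 -0.008  0.   ]
(np.float64(345.60184468385756), np.float64(286.37603496638314))
tool-frame offset [-0.11   0.083 -0.   ]
(array([ 0.54590868, -0.24300827,  0.05248641]), [0.0011, 0.0006, 0.0015]) [ 0.5459 -0.2428  0.017 ]
```

```bash
echo '[-0.002, -0.001, 0.05, 0, 0, 0, 0.05, 0, 0, 0, 0.035, 0, 0, 0, 0.015, 0, 0, 0, 0, 0]' > mv.in && python3 jog.py mv.in 0.7 30
python3 -c "
from h import *
need([0.5453,-0.2440,0.022])"
```

```text
time: 3.25
tool_pos: [0.5451, -0.2438, 0.0249]
tcp_rot: [-0.48, -3.103, -0.001]
wrist_force: [-0.8, 0.1, 0.5]
width: 0.7
grip_force: 0.0
t 3.25 tcp [ 0.5451 -0.2438  0.0249] y [0.302 0.953 0.   ] z [-1.2e-03  6.0e-04 -1.0e+00] need [-0.0002 -0.0002  0.0029] F [-0.8  0.1  0.5] w 0.7 g 0.0
```

```bash
echo '[0, 0, 0.002, 0, 0, 0, 0, 0, 0, 0, 0, 0, 0, 0, 0, 0, 0, 0, 0, 0]' > mv.in && python3 jog.py mv.in 0 35
echo '[0, 0, 0, 0, 0, 0, 0, 0, 0, 0, 0, 0]' > mv.in && python3 jog.py mv.in
```

```text
time: 3.88
tool_pos: [0.5472, -0.2455, 0.0255]
tcp_rot: [0.481, 3.101, -0.002]
wrist_force: [0.6, 0.4, 6.1]
width: 0.402
grip_force: 35.7
time: 4.25
tool_pos: [0.5473, -0.2455, 0.0255]
tcp_rot: [0.481, 3.101, -0.002]
wrist_force: [0.3, 1.9, 6.6]
width: 0.408
grip_force: 35.7
```

```bash
echo '[0, 0, -0.01, 0, 0, 0, -0.03, 0, 0, 0, -0.05, 0, 0, 0, -0.05, 0, 0, 0, -0.04, 0]' > mv.in && python3 jog.py mv.in
python3 -c "
from h import *
need([0.5929,0.1896,0.23])"
```

```text
time: 4.88
tool_pos: [0.5452, -0.2447, 0.2053]
tcp_rot: [0.482, 3.104, -0.0]
wrist_force: [0.3, -0.1, -2.8]
width: 0.401
grip_force: 35.7
t 4.88 tcp [ 0.5452 -0.2447  0.2053] y [ 0.303  0.953 -0.   ] z [ 4.e-04 -3.e-04 -1.e+00] need [ 0.0862  0.4284 -0.0248] F [ 0.3 -0.1 -2.8] w 0.401 g 35.7
```

```bash
echo '[0.006, 0.03, -0.01, 0, 0.01, 0.05, -0.01, 0, 0.01, 0.05, -0.005, 0, 0.01, 0.05, 0, 0, 0.01, 0.05, 0, 0]' > mv.in && python3 jog.py mv.in >/dev/null
echo '[0.01, 0.05, 0, 0, 0.01, 0.05, 0, 0, 0.01, 0.05, 0, 0, 0.01, 0.048, 0, 0, 0, 0, 0, 0]' > mv.in && python3 jog.py mv.in >/dev/null
echo '[0, 0, 0.03, 0, 0, 0, 0.02, 0, 0, 0, 0, 0, 0, 0, 0, 0]' > mv.in && python3 jog.py mv.in
python3 - <<'E'
from h import *
need([0.5929,0.1896,0.17])
s=bot.read_state()['tool_pos']
a=snap('scene','s2.png');b=snap('side','d2.png');w=snap('wrist','w2.png')
for i in (a,b): print(proj(i,s-[0,0,.0]),proj(i,s-[0,0,.009]))
S=cv2.imread('pics/s2.png');D=cv2.imread('pics/d2.png')
def c(im,x,y,w,h):
    o=cv2.resize(im[y:y+h,x:x+w],(400,600),interpolation=cv2.INTER_CUBIC)
    for k in range(0,w,10): cv2.line(o,(k*400//w,0),(k*400//w,6 if k%50 else 14),(0,255,0),1)
    for k in range(0,h,10): cv2.line(o,(0,k*600//h),(6 if k%50 else 14,k*600//h),(0,255,0),1)
    return o
cv2.imwrite('pics/c2.png',np.hstack([c(S,330,170,120,180),c(D,210,180,120,180)]))
E
```

```text
time: 6.62
tool_pos: [0.5935, 0.1887, 0.1788]
tcp_rot: [0.483, 3.104, 0.0]
wrist_force: [0.5, -0.2, -2.0]
width: 0.403
grip_force: 36.0
t 6.62 tcp [0.5935 0.1887 0.1788] y [0.304 0.953 0.   ] z [ 4.e-04  1.e-04 -1.e+00] need [0.0009 0.0007 0.0088] F [ 0.5 -0.2 -2. ] w 0.403 g 36.0
(np.float64(397.640648910357), np.float64(211.87603302544596)) (np.float64(396.74953195915674), np.float64(216.87049058369533))
(np.float64(266.25545590073637), np.float64(242.91534673775206)) (np.float64(266.38417778440447), np.float64(246.76994876090194))
```

View pics/c2.png

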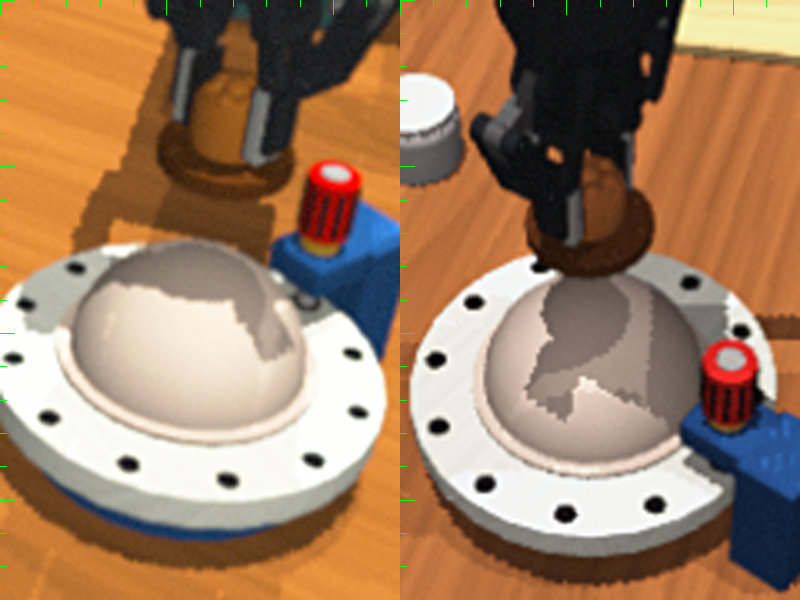

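The crop shows the held disc centred near (397.8,217.1) in scene and (267,248.7) in side, level and about 40 mm above the crown. I'll refine the dome centre by fitting its outline.

Run:
```python
from h import *
from scipy.optimize import least_squares
a=imaging.camera_info('scene');b=imaging.camera_info('side')
obs=[]
for f,i,c,R0 in (('s0',a,(386.7,276.5),35.2),('d0',b,(268,292.7),32.9)):
    g=cv2.GaussianBlur(cv2.imread(f'pics/{f}.png'),(0,0),.8).astype(np.float32)
    for t in np.radians(np.arange(-170,-9,5)):
        r=np.arange(R0-5,R0+5,.25);x=(c[0]+r*np.cos(t)).astype(np.float32);y=(c[1]+r*np.sin(t)).astype(np.float32)
        v=cv2.remap(g,x[None],y[None],cv2.INTER_LINEAR)[0];k=np.abs(np.gradient(v,axis=0)).sum(1).argmax();obs.append((i,x[k],y[k]))
rays=[ray(*o) for o in obs]
def res(p): return [np.linalg.norm(np.cross(p-o,d/np.linalg.norm(d)))-.06 for o,d in rays]
q=least_squares(res,[.593,.19,.05],loss='soft_l1',f_scale=.001)
r=np.array(res(q.x));n=len(r)//2;print(q.x.round(4),(r[:n]*1e3).round(1),(r[n:]*1e3).round(1))
print('disc',tri([(a,397.8,217.1),(b,267,248.7)]),bot.read_state()['tool_pos'])
```

```text
[0.5938 0.1887 0.0503] [-0.   0.1 -0.3 -0.2 -0.  -0.7 -0.1  0.1  0.3  6.8  5.4  3.5  0.8 -0.3
  0.3 -0.3 -0.1  0.  -0.7  0.7  0.4  0.   0.1 -0.4  1.3  2.5  3.2 -0.2
 -0.3 -0.9 -0.6 -1.6 -1.4] [-0.5  0.5  0.1  0.1 -0.3 -0.3 -0.3 -0.3 -0.7 -0.7  4.3  2.5 -0.7  0.3
 -1.5 -0.2 -0.1 -1.5  1.3  7.2 -1.4 -1.3 -0.8 -0.3 -0.7  8.4 -1.1 -0.6
 -0.5 -1.  -0.5 -0.5  7.7]
disc (array([0.59170071, 0.19029514, 0.16836316]), [0.0007, 0.0007]) [0.5941301  0.18913895 0.1797631 ]
```

View pics/w2.png

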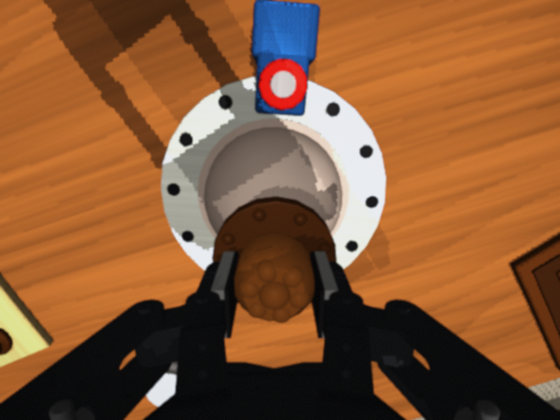

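The wrist view shows the bud gripped centrally (disc 214 to 335 in columns, near rim at row 197), with the knob at (283,84) and the dome behind. I'll cross-check the disc's offset along tool x.

Run:
```python
from h import *
i=imaging.camera_info('wrist');s=bot.read_state();R=cv2.Rodrigues(s['tcp_rot'])[0];t=s['tool_pos']
for off in (0,.0025,.005):
    for z in (.1635,.1735): print(off,z,np.round(proj(i,np.r_[(t+R[:,0]*(off+.032))[:2],z]),1))
print('knob',proj(i,np.array([.5111,.2204,.132])))
need([.5938,.1887,.12]);print('shift for offset',R.T@(np.array([.5938,.1887,0])-[.5917,.1903,0]))
```

```text
0 0.1635 [271.5 196.5]
0 0.1735 [271.4 202.2]
0.0025 0.1635 [271.5 191.8]
0.0025 0.1735 [271.4 197.2]
0.005 0.1635 [271.5 187.1]
0.005 0.1735 [271.4 192.3]
knob (np.float64(279.8772234351166), np.float64(84.13673064095015))
t 6.78 tcp [0.5941 0.1891 0.1798] y [0.303 0.953 0.001] z [ 2.3e-03  6.0e-04 -1.0e+00] need [ 0.0003 -0.0006  0.0598] F [-0.3  0.  -2.4] w 0.4 g 36.0
shift for offset [-2.48641938e-03 -8.87526990e-04  3.80782100e-06]
```

Run:
```python
from h import *
from scipy.optimize import least_squares
a=imaging.camera_info('scene');b=imaging.camera_info('side');t=bot.read_state()['tool_pos']
def cols(ua,ub,z): return least_squares(lambda p:[proj(a,np.r_[p,z])[0]-ua,proj(b,np.r_[p,z])[0]-ub],[.59,.19]).x
print('disc',cols(397.8,267,.171),'dome',cols(386.55,267.9,.05),t)
# silhouette extremes, gradient based
for f,y0,y1,x0,x1 in (('s2',212,219,372,424),('d2',244,252,244,282)):
    g=cv2.cvtColor(cv2.imread(f'pics/{f}.png'),cv2.COLOR_BGR2GRAY).astype(int)
    for y in range(y0,y1): print(f,y,g[y,x0:x0+14],g[y,x1-12:x1+2])
```

```text
disc [0.59212849 0.18961741] dome [0.59315732 0.19011021] [0.5941301  0.18913895 0.1797631 ]
s2 212 [83 88 91 87 80 61 43 38 44 39 46 39 41 39] [ 35  31  38  25  42  77 120 138 142 140 140 140 141 141]
s2 213 [93 90 89 90 79 47 40 41 39 47 46 41 41 34] [ 35  33  29  30  48  88 129 141 140 138 138 141 142 141]
s2 214 [97 97 93 93 79 49 36 33 46 50 49 51 44 44] [ 28  30  31  39  51  79 120 137 141 141 139 138 138 136]
s2 215 [96 97 97 93 83 47 33 44 44 51 52 46 43 42] [ 41  50  44  44  52  71 103 138 142 139 140 139 138 137]
s2 216 [92 93 98 95 85 47 32 42 46 48 44 44 45 42] [ 73  70  58  50  50  62 100 133 146 140 142 140 141 142]
s2 217 [98 93 96 92 83 51 29 32 35 39 45 43 45 45] [ 73  57  45  49  52  60  94 125 138 140 141 142 136 136]
s2 218 [98 95 98 98 86 52 35 33 41 36 42 45 39 42] [ 52  44  46  43  53  61  86 119 134 139 139 139 130 125]
d2 244 [135 136 134 115  70  55  20  15  18  17  16  21  15  17] [70 68 75 70 63 60 54 43 35 35 39 34 38 36]
d2 245 [132 136 137 103  60  54  26  13  16  20  19  16  15  17] [68 66 69 66 64 60 50 39 36 39 39 39 40 35]
d2 246 [133 138 132  89  58  58  45  20  16  17  14  18  15  18] [67 65 68 66 58 57 46 37 37 35 36 37 36 37]
d2 247 [135 139 130  84  60  61  58  19  18  13  19  18  16  18] [66 68 68 63 59 50 40 37 36 38 36 34 37 35]
d2 248 [136 141 134 100  59  61  55  27  15  16  19  18  16  20] [70 67 64 60 54 41 39 38 38 34 35 43 45 38]
d2 249 [138 138 138 119  56  58  51  44  22  15  17  16  20  15] [65 61 61 58 44 37 39 37 38 35 34 41 45 40]
d2 250 [139 139 142 134  49  50  51  52  36  25  22  18  14  14] [62 59 51 46 38 36 35 40 39 38 37 36 42 36]
d2 251 [137 138 145 137  49  51  55  55  36  27  26  25  24  13] [52 46 37 38 37 37 40 38 37 37 37 39 36 35]
```

```bash
echo '[-0.001, 0, 0.015, 0, 0, 0, 0.02, 0, 0, 0, 0.014, 0, 0, 0, 0, 0, 0, 0, 0, 0]' > mv.in && python3 jog.py mv.in; for k in 1 2; do :; done; echo '[0, 0, 0.003, 0, 0, 0, 0, 0, 0, 0, 0, 0]' > mv.in && python3 jog.py mv.in; echo '[0, 0, 0.002, 0, 0, 0, 0, 0, 0, 0, 0, 0]' > mv.in && python3 jog.py mv.in
```

```text
time: 7.4
tool_pos: [0.5943, 0.1889, 0.1292]
tcp_rot: [-0.481, -3.104, 0.0]
wrist_force: [0.5, 0.0, -2.6]
width: 0.407
grip_force: 36.0
time: 7.78
tool_pos: [0.5944, 0.1889, 0.1267]
tcp_rot: [0.482, 3.104, 0.0]
wrist_force: [-0.5, -0.2, -3.0]
width: 0.404
grip_force: 36.0
time: 8.15
tool_pos: [0.5941, 0.1888, 0.1242]
tcp_rot: [-0.482, -3.104, 0.0]
wrist_force: [-0.9, -0.0, -3.7]
width: 0.405
grip_force: 36.0
```

```bash
echo '[0, 0, 0.001, 0, 0, 0, 0, 0, 0, 0, 0, 0]' > mv.in && python3 jog.py mv.in|grep -E 'pos|wrist';echo '[0, 0, 0.001, 0, 0, 0, 0, 0, 0, 0, 0, 0]' > mv.in && python3 jog.py mv.in|grep -E 'pos|wrist'
python3 - <<'E'
from h import *
a=snap('scene','s3.png');b=snap('side','d3.png')
S=cv2.imread('pics/s3.png');D=cv2.imread('pics/d3.png')
def c(im,x,y,w,h):
    o=cv2.resize(im[y:y+h,x:x+w],(400,400),interpolation=cv2.INTER_CUBIC)
    for k in range(0,w,10): cv2.line(o,(k*400//w,0),(k*400//w,6 if k%50 else 14),(0,255,0),1)
    for k in range(0,h,10): cv2.line(o,(0,k*400//h),(6 if k%50 else 14,k*400//h),(0,255,0),1)
    return o
cv2.imwrite('pics/c3.png',np.hstack([c(S,340,200,100,100),c(D,220,210,100,100)]))
E
```

```text
tool_pos: [0.5943, 0.1889, 0.1235]
wrist_force: [-0.2, 0.5, -0.6]
tool_pos: [0.5945, 0.1889, 0.1233]
wrist_force: [-4.4, -0.9, 6.6]
```

View pics/c3.png

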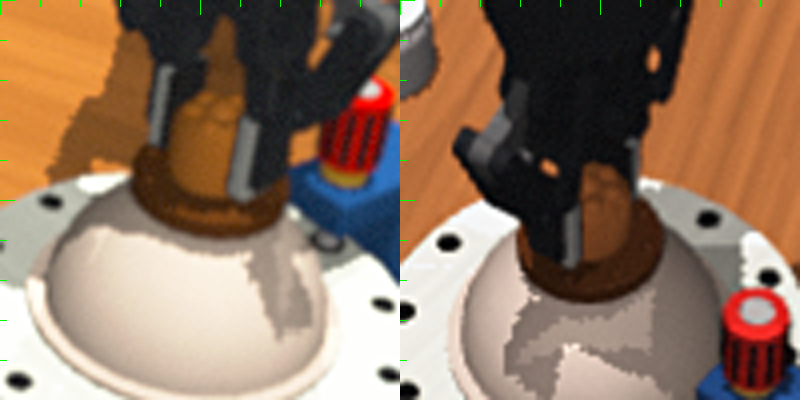

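The rosette's disc is touching the crown. It's centred near column 392.8 in scene and 267.6 in side, with no visible tilt. I'll check the centring before letting go.

Run:
```python
from h import *
from scipy.optimize import least_squares
a=imaging.camera_info('scene');b=imaging.camera_info('side')
def cols(ua,ub,z): return least_squares(lambda p:[proj(a,np.r_[p,z])[0]-ua,proj(b,np.r_[p,z])[0]-ub],[.59,.19]).x
print('disc',cols(392.75,267.6,.116),'dome',cols(386.55,267.9,.05))
for i in (a,b): print([np.round(proj(i,np.array([.5938,.1887,z])),1) for z in (.11,.115,.12)])
need([.5943,.1889,.1235])
```

```text
disc [0.59220089 0.19009316] dome [0.59315732 0.19011021]
[array([391. , 248.4]), array([391.4, 245.9]), array([391.9, 243.3])]
[array([267. , 270.9]), array([267., 269.]), array([266.9, 267. ])]
t 9.0 tcp [0.5945 0.1889 0.1233] y [0.303 0.953 0.   ] z [ 8.e-04  1.e-04 -1.e+00] need [ 0.0002 -0.     -0.0002] F [-2.8 -1.5  7.2] w 0.406 g 36.7
```

```bash
echo '[0, 0, -0.003, 0, -0.001, 0, 0, 0, 0, 0, 0.0015, 0, 0, 0, 0, 0, 0, 0, 0, 0]' > mv.in && python3 jog.py mv.in|grep -E 'pos|wrist';echo '[0, 0, 0.0005, 0, 0, 0, 0, 0, 0, 0, 0, 0]' > mv.in && python3 jog.py mv.in|grep -E 'pos|wrist'
```

```text
tool_pos: [0.595, 0.1885, 0.1235]
wrist_force: [0.3, -0.2, -2.4]
tool_pos: [0.5951, 0.1885, 0.1234]
wrist_force: [-0.5, -0.4, -0.6]
```

```bash
echo '[0, 0, 0.0002, 0, 0, 0, 0, 0, 0, 0, 0, 0]' > mv.in && python3 jog.py mv.in - 20|grep -E 'pos|wrist|wid'; echo '[0, 0, 0, 0, 0, 0, 0, 0, 0, 0, 0, 0]' > mv.in && python3 jog.py mv.in 0.43|grep -E 'pos|wrist|wid'; echo '[0, 0, 0, 0, 0, 0, 0, 0, 0, 0, 0, 0]' > mv.in && python3 jog.py mv.in 0.5|grep -E 'pos|wrist|wid'; echo '[0, 0, 0, 0, 0, 0, 0, 0, 0, 0, 0, 0, 0, 0, 0, 0]' > mv.in && python3 jog.py mv.in 0.7
python3 - <<'E'
from h import *
a=snap('scene','s4.png');b=snap('side','d4.png')
S=cv2.imread('pics/s4.png');D=cv2.imread('pics/d4.png')
c=lambda im,x,y:cv2.resize(im[y:y+100,x:x+100],(400,400),interpolation=cv2.INTER_CUBIC)
cv2.imwrite('pics/c4.png',np.hstack([c(S,340,200),c(D,220,210)]))
E
```

```text
tool_pos: [0.5952, 0.1885, 0.1234]
wrist_force: [-1.6, -0.8, 1.6]
width: 0.405
tool_pos: [0.5952, 0.1887, 0.1231]
wrist_force: [-0.2, -0.2, 0.4]
width: 0.432
tool_pos: [0.5951, 0.1886, 0.123]
wrist_force: [-0.2, -0.2, 0.9]
width: 0.501
time: 11.62
tool_pos: [0.5951, 0.1886, 0.1231]
tcp_rot: [0.482, 3.104, 0.0]
wrist_force: [-1.0, -0.0, 0.4]
width: 0.701
grip_force: 0.0
```

View pics/c4.png

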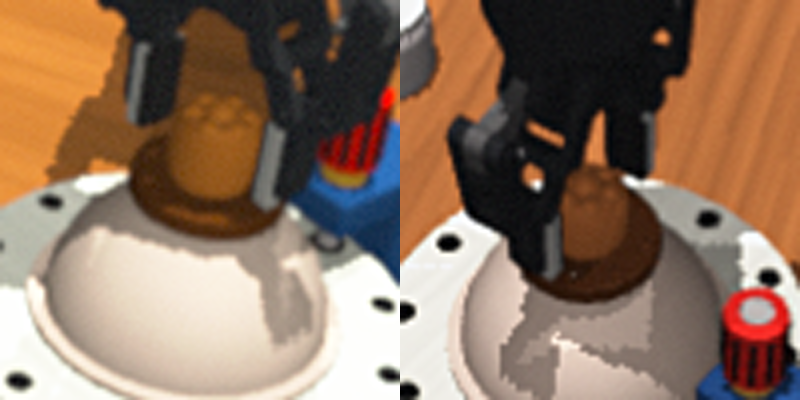

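The rosette is free and standing on the crown, with both pads clear of the bud. I'll lift straight up, then move over the knob.

```bash
echo '[0, 0, -0.01, 0, 0, 0, -0.02, 0, 0, 0, -0.03, 0, 0, 0, -0.03, 0, 0, 0, 0, 0]' > mv.in && python3 jog.py mv.in|grep -E 'pos|wrist'
python3 -c "
from h import *
need([0.5111,0.2204,0.10])"
```

```text
tool_pos: [0.5979, 0.1893, 0.2187]
wrist_force: [0.3, -0.4, 0.0]
t 12.35 tcp [0.5979 0.1893 0.2187] y [0.303 0.953 0.005] z [ 0.0087  0.0023 -1.    ] need [0.093  0.0027 0.118 ] F [ 0.3 -0.4  0. ] w 0.698 g 0.0
```

```bash
echo '[0.04, 0.001, 0, 0, 0.045, 0.001, 0.02, 0, 0.005, 0, 0.02, 0, 0, 0, 0, 0, 0, 0, 0, 0]' > mv.in && python3 jog.py mv.in 0.65|grep -E 'pos|wrist'
python3 - <<'E'
from h import *
need([0.5111,0.2204,0.10]);i=snap('wrist','w5.png');print(proj(i,np.array([0.5111,0.2204,0.132])))
b=snap('side','d5.png');a=snap('scene','s5.png')
D=cv2.imread('pics/d5.png');W=cv2.imread('pics/w5.png')
cv2.imwrite('pics/c5.png',np.hstack([cv2.resize(D[210:310,220:320],(400,400),interpolation=cv2.INTER_CUBIC),cv2.resize(W[120:320,170:370],(400,400))]))
E
```

```text
tool_pos: [0.5107, 0.2178, 0.1738]
wrist_force: [-0.2, 0.8, -0.1]
t 12.97 tcp [0.5107 0.2178 0.1738] y [0.303 0.953 0.001] z [ 1.e-03  2.e-04 -1.e+00] need [0.0005 0.0026 0.0738] F [-0.2  0.8 -0.1] w 0.65 g 0.0
(np.float64(276.01494059599224), np.float64(234.06063964078044))
```

View pics/c5.png

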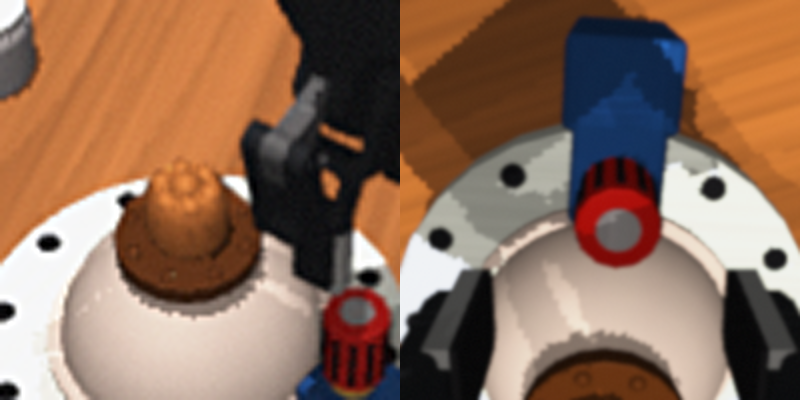

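The side view shows the rosette upright and balanced. The wrist view shows the knob top at (279,234), where expected once the camera's constant 3 px bias is allowed for. I'll go down onto it.

```bash
echo '[0.0005, 0.0026, 0.02, 0, 0, 0, 0.03, 0, 0, 0, 0.02, 0, 0, 0, 0.005, 0, 0, 0, 0, 0]' > mv.in && python3 jog.py mv.in|grep -E 'pos|wrist'; echo '[0, 0, 0, 0, 0, 0, 0, 0, 0, 0, 0, 0, 0, 0, 0, 0, 0, 0, 0, 0]' > mv.in && python3 jog.py mv.in 0 80
```

```text
tool_pos: [0.51, 0.2203, 0.0974]
wrist_force: [0.5, 0.1, -0.3]
time: 14.38
tool_pos: [0.5112, 0.2208, 0.0995]
tcp_rot: [0.481, 3.102, 0.002]
wrist_force: [-1.7, 0.1, 5.6]
width: 0.302
grip_force: 78.5
```

```bash
echo '[0, 0, -0.006, 0, 0, 0, -0.006, 0, 0, 0, -0.006, 0, 0, 0, -0.006, 0, 0, 0, 0, 0]' > mv.in && python3 jog.py mv.in|grep -E 'pos|wrist|wid|grip'; echo '[0, 0, -0.003, 0, 0, 0, -0.003, 0, 0, 0, -0.002, 0, 0, 0, 0, 0, 0, 0, 0, 0]' > mv.in && python3 jog.py mv.in|grep -E 'pos|wrist|wid|grip'
```

```text
tool_pos: [0.5111, 0.2207, 0.1208]
wrist_force: [7.7, 2.4, -11.7]
width: 0.308
grip_force: 79.4
tool_pos: [0.511, 0.2207, 0.128]
wrist_force: [8.9, 3.2, -14.1]
width: 0.309
grip_force: 79.4
```

```bash
for r in 1; do echo '[0, 0, -0.0015, 0, 0, 0, 0, 0, 0, 0, 0, 0]' > mv.in && python3 jog.py mv.in|grep -E 'pos|wrist'; echo '[0, 0, -0.0015, 0, 0, 0, 0, 0, 0, 0, 0, 0]' > mv.in && python3 jog.py mv.in|grep -E 'pos|wrist';echo '[0, 0, -0.0015, 0, 0, 0, 0, 0, 0, 0, 0, 0]' > mv.in && python3 jog.py mv.in|grep -E 'pos|wrist'; done
```

```text
tool_pos: [0.511, 0.2207, 0.1294]
wrist_force: [8.4, 4.3, -13.8]
tool_pos: [0.511, 0.2207, 0.1296]
wrist_force: [11.9, 5.4, -21.2]
tool_pos: [0.5109, 0.2207, 0.1297]
wrist_force: [16.2, 5.0, -28.1]
```

The stop is reached: the force climbs with no further travel. I'll ease off slightly and check the rosette and knob numerically.

```bash
echo '[0, 0, 0.001, 0, 0, 0, 0, 0, 0, 0, 0, 0, 0, 0, 0, 0]' > mv.in && python3 jog.py mv.in
python3 - <<'E'
from h import *
a=snap('scene','s6.png');b=snap('side','d6.png')
def m(f,kind):
    h=cv2.cvtColor(cv2.imread(f'pics/{f}.png'),cv2.COLOR_BGR2HSV)
    if kind=='ros': x0,y0=(243,245) ; k=cv2.inRange(h[245:290,245:290],(0,90,20),(20,255,255)); o=(245,245)
    else: k=cv2.inRange(h[220:330,285:335],(0,200,100),(4,255,255))|cv2.inRange(h[220:330,285:335],(176,200,100),(180,255,255)); o=(285,220)
    y,x=np.nonzero(k);return len(x),round(x.mean()+o[0],1),round(y.mean()+o[1],1)
for f in ('d5','d6'): print(f,m(f,'ros'),m(f,'knob'))
print('now px of knob top at +30:',proj(b,np.array([.5111,.2204,.162])),'was',proj(b,np.array([.5111,.2204,.132])))
g=[cv2.imread(f'pics/{f}.png',0).astype(int) for f in ('d0','d6')];print('tin/board change',[np.abs(g[0]-g[1])[y0:y1,x0:x1].mean().round(1) for y0,y1,x0,x1 in((200,238,198,232),(150,185,274,297),(158,195,366,388))])
E
```

```text
time: 17.25
tool_pos: [0.511, 0.2207, 0.1297]
tcp_rot: [0.482, 3.103, 0.002]
wrist_force: [12.8, 5.5, -23.3]
width: 0.304
grip_force: 80.8
d5 (1284, np.float64(265.1), np.float64(263.9)) (133, np.float64(309.0), np.float64(292.7))
d6 (1341, np.float64(266.1), np.float64(262.8)) (34, np.float64(314.7), np.float64(278.2))
now px of knob top at +30: (np.float64(310.25535282187025), np.float64(274.88377617915796)) was (np.float64(309.52503811604447), np.float64(287.087892668918))
tin/board change [np.float64(21.8), np.float64(51.5), np.float64(19.6)]
```

Run:
```python
import cv2,numpy as np
s0,s5,s6,d0,d5,d6=[cv2.imread(f'pics/{f}.png',0).astype(np.float32) for f in('s0','s5','s6','d0','d5','d6')]
def tm(A,B,x,y,w,h,m=6):
    r=cv2.matchTemplate(B[y-m:y+h+m,x-m:x+w+m],A[y:y+h,x:x+w],cv2.TM_CCOEFF_NORMED);_,v,_,l=cv2.minMaxLoc(r);return round(v,2),l[0]-m,l[1]-m
print('scene tin',tm(s0,s6,210,278,44,48),'figs',tm(s0,s6,178,203,28,42),tm(s0,s6,240,160,25,38))
print('side tin',tm(d0,d6,198,200,34,38),'figs',tm(d0,d6,274,150,24,35),tm(d0,d6,366,158,24,38))
print('rosette s5-s6',tm(s5,s6,372,222,40,42),'d5-d6',tm(d5,d6,247,246,40,42))
```

```text
scene tin (1.0, 0, 0) figs (1.0, 0, 0) (1.0, 0, 0)
side tin (1.0, 0, 0) figs (0.45, 0, 0) (1.0, 0, 0)
rosette s5-s6 (0.98, 0, 0) d5-d6 (0.73, 0, 0)
```

```bash
python3 -c "
from workcell import bot, imaging
print(bot.finish_job())"
```

```text
the job is handed in; nothing more can be done
None
```

The job is handed in, after about 17 s of robot time: the rosette is balanced on the crown and released, the index pin is pulled up to its stop with the gripper still holding the knob, and the figures and wax tin have not moved.

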